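# Open the folding display stand and set the sample card on it

### The arm

A 6-joint arm with a two-finger parallel gripper is mounted at the origin on the work surface. World frame = base frame: x ahead of the robot, y to its left, z up, the work surface at z = 0. Lengths are in m, angles in rad, forces in N, time in s.
With the tool pointing down it reaches from about 0.325 to 0.775 m from the base axis. Payload 5.5 kg.
Tool frame: the origin (TCP) lies between the finger pads; the fingertips stand 14 mm ahead of it and the grasp point (between the pads) lies 5 mm behind it (tip_reach is the distance from the TCP to the fingertips, in m); z points along the fingers, y is the line along which they close (so a half turn about z gives the same grasp; the last joint's range is limited). The gripper opens to 85 mm and grips with 20 to 120 N. Pads are 22 mm wide; open, the fingers measure 114 mm over their backs; the gripper's body (76 mm by 85 mm) begins 54 mm behind the grasp point. The pads swing forward as they close: fully open they stand 13 mm farther back than shut.
Start: joints at [-1.38, 0.091, 1.231, -0, 1.82, -0.057], TCP at [0.147, -0.582, 0.245] pointing down, gripper open.
Joint ranges: [-2.87, 2.87], [-0.86, 2.18], [0.17, 2.46], [-1.51, 4.65], [0.06, 2.69], [-2.65, 2.65]. Speed limits (rad/s): [2.57, 2.57, 3.01, 3.14, 3.14, 3.14].

### API

Orientations are given as a unit quaternion [x, y, z, w].
In Python, from station import * gives the robot as it stands.
- The arm moves only by the tool step_arm, never from a script. Its arguments are lists of equal length, an entry for each row: "dp": the shift along the world's x, y, z in cm, a list of three; "twist": the turn about the world's z in degrees; "grip": the closure, from 0 (fully open) to 1 (shut). In form: {"dp": [[dx, dy, dz], ...], "twist": [twist, ...], "grip": [grip, ...]}. A call has 1 to 8 rows; each row is the pose to reach, as a shift and turn from the pose commanded when the call began; what a row does not reach only later rows make up. A row lasts 1/8 s, in which the tool goes at most 62.5 mm and 10.7 degrees, less where a joint would pass 70% of its speed; a pose out of reach is approached as far as the arm can. A call with a gripper value outside its range is refused whole. The fingers move at their own pace and stop on an object; "grip_force" is the grip in N (left out, the last holds). Time passes only in rows, so rows that repeat a pose let the fingers close. It gives the time, the measured TCP pose, the force, the opening and the grip force at its end, in the units of the state.
- get_obs(): the state, without advancing time (a new reading comes with each control period).
- camera(name): name is "scene" or "side" or "wrist"; returns (picture, depth): 480x640x3 uint8, red, green, blue; 480x640 float32, m along the optical axis (not along the pixel's ray), 0 where there is no reading.
- calibration(name): a dict with "camera_matrix" (3x3 intrinsics, pixels), "rvec" (rotation vector, rad) and "tvec" (3), from world to camera coordinates, as OpenCV has them; the wrist camera has in their place "tool_from_camera" (4x4, takes a point from camera to tool coordinates, whose origin is the TCP and whose axes are the flange's). Camera axes: x right, y down, z forward; pixel columns grow to the right and rows downward; lengths in m; the calibration is good to about 2 mm. A picture is of the moment at which its call begins: read the wrist's pose just before it. calibration takes no time and is no camera call.
- job_done(): hands the job in; it is judged then, once.
The state is a dict: "clock": time; "q": joint angles; "qd": joint speeds; "tau": joint torques, N m; "tcp_pos": TCP position; "eef_rot": TCP orientation; "force": force on the tool from outside, world axes, zero at the start; "wrist_torque": the same for the moment, N m; "gripper_width": opening from 0.0 (shut) to 1.0 (fully open); "grasp_force": force on a finger pad.
Only numpy, scipy, OpenCV 4.12 (cv2) and the standard library are available. Lean on these libraries where they do the work, as an engineer would, in place of code of your own. Each camera call takes 0.05 s, during which the arm holds its last target. There are 200 camera calls.

### The job

Lift the folded back rest of the display stand by its cross bar, over its spring's centre, so that it snaps fully open and stays open by itself; then pull the acrylic sample card up out of the spring clip and set it down gently, neither dropped nor forced, on the stand's ledge: same edge down, centred, leaning back against the cross bar, letting go only once it stands on the ledge. The ledge's height is adjustable and is not measured, so feel for it; leave the other things on the shelf top where they are.

Things in the scene. Friction and masses are not known exactly. Their poses are not given: they have to be found in the camera images.
- stand: Folding display stand, fixed. Origin: on the shelf top straight below the middle of the hinge line; x points from the hinge to the side where the folded rest lies and the card will face, y along the hinge, z up. Dark steel base 122 x 140 x 10 mm (x -80 to +42 mm); hinge axis 70 mm above the shelf top, between cheeks 78 mm high at y = +-66 mm.
- ledge_lowest (a point): Point fixed to the stand (x 20, z 14 mm in its frame): mid-ledge top at the lowest setting. Level aluminium ledge x 0 to 41 mm, 110 mm wide, with an upturned lip 12 mm high at the front (inner face x = 37 mm). The ledge is set beforehand 0 to 36 mm above this point; that height differs each time and is not reported. It is stiff, holding up to about 40 N.
- rest (a joint): Angle of the back rest (rad). 0 = folded, level towards the stand's +x; it turns up and over towards -x; 1.9 = open stop, leaning back 19 degrees beyond vertical. An over-centre spring pushes it away from 0.85 rad, with 0.6 N m at either end: held shut below, snaps open above, lightly damped. Lifting the folded cross bar takes about 8 N, weight included.
- rest_bar (a point): Middle of the back rest's round cross bar (steel, 10 mm diameter, 112 mm long along y), on its axis, 85 mm from the hinge axis. Folded: x 85, z 70 mm in the stand's frame; open: x -27, z 150 mm. Two side bars 12 mm wide, 8 mm thick at y = +-50 mm join it to the hinge; the window between them is open, 88 mm wide, so fingers fit down both sides of the cross bar.
- clip: Spring clip, fixed to the shelf top: dark base 80 x 80 x 15 mm, a fixed steel jaw on its +x side and a sprung steel jaw on its -x side that presses the card with about 3 N; jaws 70 mm wide, up to 46 mm above the shelf top. Origin: centre of its underside; z up, x across the card's thickness.
- card: Acrylic sample card, a rigid slab 10 mm thick (x) x 110 mm wide (y) x 200 mm tall (z), 260 g, standing upright in the clip with its bottom edge 15 mm above the shelf top. Origin: centre of its bottom edge face; z runs up the card. Both faces are alike. On the ledge it leans back about 16 to 28 degrees (top towards the stand's -x).
- screw_eye: Bystander: galvanized screw eye lying flat, about 105 mm long, 10 mm thick. Origin under its middle.
- turnbuckle: Bystander: steel turnbuckle with hook ends lying flat, about 195 mm long along its x, 12 mm thick. Origin under its middle.
- cabinet_pull: Bystander: pewter-coloured bow cabinet pull lying flat, about 130 mm long along its x, 12 mm thick. Origin between its feet.
- scoop: Bystander: plastic funnel scoop, about 235 mm long along its x, 80 mm wide, 47 mm high, handle to its -x. Origin on its underside.
- jar: Bystander: closed jar, 64 mm diameter, 85 mm high. Origin: centre of its underside.
- carton: Bystander: cardboard carton 80 x 110 x 50 mm. Origin: centre of its underside.
There are look-alikes about, which are no part of the job. There is more than one size of the card; the job needs the larger. What is shaped like the stand but purple is not meant.

How it is judged:
By the outcome, as a careful person would: the job done as asked, in the order asked, and still so for the second after the job is handed in, with the robot touching nothing.
It also fails if it takes over 61 s, if anything falls off the work surface, if the arm or the gripper's body presses on something with over 40 N, if the wrist force passes 120 N, or if a joint passes its speed limit or range.

## Working session

There is one attempt and no reset: what is moved stays moved. The work goes in short steps, Python scripts to look and compute and a tool call to move; the robot and the scene stay as the last step left them, time stands still between calls to the robot, and variables do not carry over. Pictures are saved under pics/ and viewed, at most 10 in all, crops included, and the job is handed in when it is done.

Besides the shell and the picture viewer there is one more tool, called after "Call:" as name([rows], argument=value, ...), one row to a line, values as JSON. step_arm: Moves the arm, as the interface text tells. Its arguments: {"type":"object","properties":{"dp":{"type":"array","items":{"type":"array","items":{"type":"number"}}},"twist":{"type":"array","items":{"type":"number"}},"grip":{"type":"array","items":{"type":"number"}},"grip_force":{"type":"number"}},"required":["dp","twist","grip"]}

```bash
mkdir -p pics; cat > h.py <<'E'
from station import *
import numpy as np, cv2
def cam(n):
    c=calibration(n);o=get_obs();p,d=camera(n)
    K=np.array(c["camera_matrix"])
    if n=="wrist":
        from scipy.spatial.transform import Rotation as R
        T=np.eye(4);T[:3,:3]=R.from_quat(o["eef_rot"]).as_matrix();T[:3,3]=o["tcp_pos"]
        W=T@np.array(c["tool_from_camera"])
    else:
        M=np.eye(4);M[:3,:3]=cv2.Rodrigues(np.array(c["rvec"],float))[0];M[:3,3]=np.ravel(c["tvec"]);W=np.linalg.inv(M)
    return p,d,K,W
def cloud(d,K,W):
    v,u=np.mgrid[:d.shape[0],:d.shape[1]]
    P=np.stack([(u-K[0,2])/K[0,0]*d,(v-K[1,2])/K[1,1]*d,d],-1)
    return P@W[:3,:3].T+W[:3,3]
def save(n,p): cv2.imwrite("pics/"+n,cv2.cvtColor(p,cv2.COLOR_RGB2BGR))
E
python3 - <<'E'
from h import *
for n in("scene","side"):
    p,d,K,W=cam(n);save(n+"1.png",p);np.savez(n+"1.npz",p=p,d=d,K=K,W=W)
    print(n,W[:3,3].round(2),W[:3,2].round(2))
print(get_obs())
E
```

```text
scene [1.15 0.21 0.63] [-0.75 -0.2  -0.63]
side [ 0.45 -1.    1.31] [ 0.03  0.64 -0.77]
{'clock': 0.1, 'q': array([-1.37967394e+00,  9.18251183e-02,  1.23179858e+00, -1.14776415e-06,
        1.81981105e+00, -5.67349170e-02]), 'qd': array([-0.00179365, -0.00243354, -0.00332143,  0.00100072,  0.00135248,
        0.0013557 ]), 'tau': array([ 3.91336478e-03, -4.60217929e+01, -4.19219041e+01,  4.54433291e-05,
        1.06891801e-02,  6.78510006e-06]), 'tcp_pos': array([ 0.14712884, -0.58143642,  0.24422035]), 'eef_rot': array([ 9.92330264e-01,  1.23611482e-01, -6.23970260e-05, -9.18930296e-04]), 'force': array([ 1.01549774, -0.45689386, -0.73423   ]), 'wrist_torque': array([ 0.00181212, -0.02127682,  0.01360386]), 'grasp_force': 0.0, 'gripper_width': 0.996098555270105}
```

View pics/scene1.png

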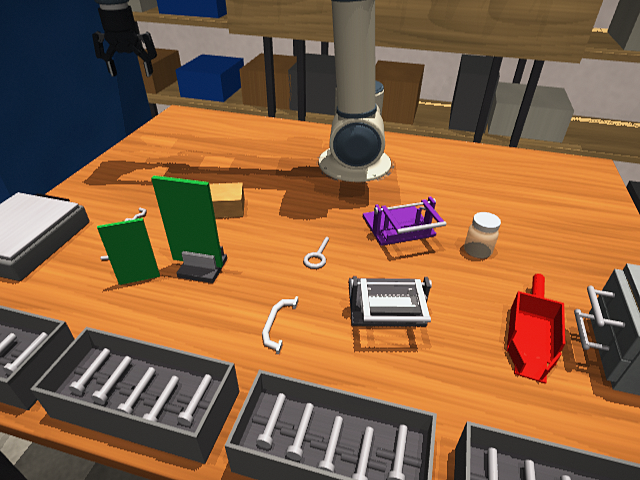

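View pics/side1.png

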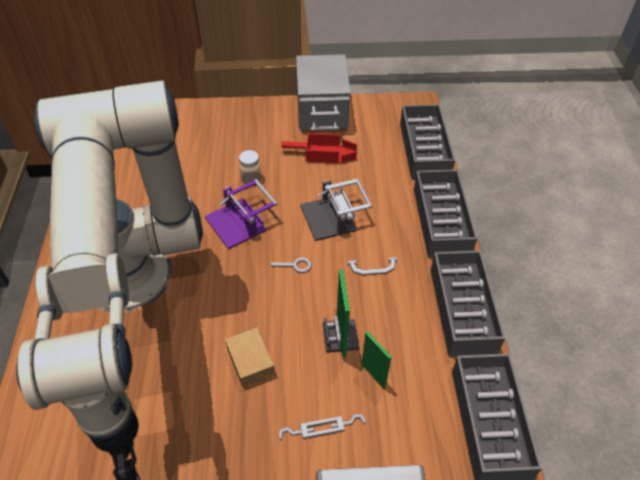

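Scene view shows the grey stand at (390,303) with its twin at (405,225). There is a large green card in the clip at (190,222) and a small card at (130,250). The side view shows the stand at (340,205), the purple one at (240,215), the large card at (343,312) and the small one at (376,358). The dark grey stand and the larger green card in the clip fit the description. I'll measure those and confirm them in a crop.

```bash
python3 - <<'E'
from h import *
S={}
for n in("scene","side"):
    z=np.load(n+"1.npz");S[n]=(z["p"],cloud(z["d"],z["K"],z["W"]),z["d"])
for n,box in(("scene",(335,265,445,365)),("side",(300,170,385,240))):
    p,P,d=S[n];u0,v0,u1,v1=box
    q=P[v0:v1,u0:u1].reshape(-1,3);q=q[d[v0:v1,u0:u1].ravel()>0]
    for lo,hi in((.004,.016),(.016,.055),(.06,.085)):
        s=q[(q[:,2]>lo)&(q[:,2]<hi)]
        if len(s)>20: print(n,lo,len(s),cv2.minAreaRect((s[:,:2]*1000).astype(np.float32)),np.median(s[:,2]).round(4))
for n in S:
    p,P,d=S[n];h=cv2.cvtColor(p,cv2.COLOR_RGB2HSV)
    m=((h[...,0]>45)&(h[...,0]<80)&(h[...,1]>120)&(d>0)).astype(np.uint8)
    k,l,st,c=cv2.connectedComponentsWithStats(m)
    for i in range(1,k):
        if st[i,4]>150:
            s=P[l==i];print(n,"green",st[i],c[i].round(),cv2.minAreaRect((s[:,:2]*1000).astype(np.float32)),np.percentile(s[:,2],[1,50,99]).round(3), np.median(s,0).round(3))
a=S["scene"][0][165:295,90:240];b=S["scene"][0][260:360,335:450]
im=np.zeros((520,1120,3),np.uint8)
im=np.hstack([cv2.resize(a,(400,347)),cv2.resize(b,(399,347))]);save("crop1.png",im)
E
```

```text
scene 0.004 1269 ((540.142822265625, 174.487060546875), (125.00070190429688, 138.86044311523438), 14.849931716918945) 0.0091
scene 0.016 1067 ((572.5905151367188, 184.04827880859375), (55.775390625, 140.07083129882812), 14.759828567504883) 0.042
scene 0.06 1301 ((596.119384765625, 191.92686462402344), (104.50921630859375, 146.281005859375), 16.95130157470703) 0.0727
side 0.004 1454 ((590.1356811523438, 227.56301879882812), (279.1917724609375, 252.3534393310547), 88.11138916015625) 0.0086
side 0.016 529 ((541.5639038085938, 173.67657470703125), (121.11564636230469, 143.6184539794922), 16.415170669555664) 0.0411
side 0.06 558 ((595.2855224609375, 191.51034545898438), (106.04887390136719, 152.90206909179688), 15.10250186920166) 0.0728
scene green [ 151  176   72   92 4077] [188. 216.] ((436.6534423828125, -362.69427490234375), (445.5909423828125, 80.85256958007812), 51.441463470458984) [0.022 0.137 0.215] [ 0.551 -0.222  0.137]
scene green [  97  218   63   67 2684] [129. 250.] ((612.8428955078125, -359.0701904296875), (137.86936950683594, 55.623146057128906), 83.06582641601562) [0.001 0.081 0.146] [ 0.618 -0.323  0.081]
side green [338 271  11  85 535] [343. 313.] ((546.3880615234375, -226.58863830566406), (9.910927772521973, 112.37120819091797), 3.651170253753662) [0.037 0.168 0.218] [ 0.545 -0.254  0.168]
side green [362 333  28  55 837] [376. 360.] ((614.8311767578125, -326.277099609375), (9.34628677368164, 77.82206726074219), 35.846412658691406) [0.012 0.088 0.149] [ 0.615 -0.328  0.088]
```

View pics/crop1.png

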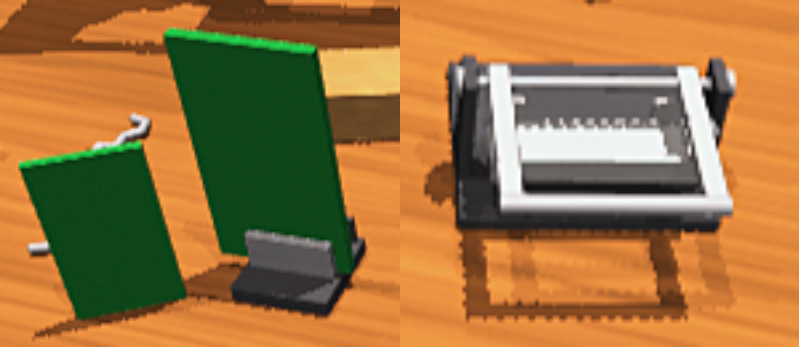

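The crop confirms the large card standing in the clip and the grey (not purple) stand with its folded rest. The stand's yaw is about 15.5°, its origin about (0.558, 0.180) and the bar about (0.640, 0.202). I'll approach above the bar with the gripper half closed.

Call:
step_arm([
  [5,10,3],
  [20,30,3],
  [49,78,3],
  [49,78,3],
  [49,78,3],
  [49,78,3],
  [49,78,3],
  [49,78,3],
], twist=[10,20,40,60,91,91,91,91], grip=[0.5,0.5,0.5,0.5,0.5,0.5,0.5,0.5], grip_force=30)

```text
clock: 1.1
tcp_pos: [0.4111, -0.1579, 0.2692]
eef_rot: [0.649, 0.76, -0.0, 0.0]
force: [0.4, -1.0, -0.7]
gripper_width: 0.503
grasp_force: 0.0
```

```bash
python3 - <<'E'
from h import *
z=np.load("scene1.npz");P=cloud(z["d"],z["K"],z["W"])[265:365,335:445].reshape(-1,3)
a=np.radians(15.5);o=np.array([.5584,.1796]);R=np.array([[np.cos(a),np.sin(a)],[-np.sin(a),np.cos(a)]])
q=(P[:,:2]-o)@R.T
m=(abs(q[:,1])<.038)
for x in range(-10,100,5):
    s=P[m&(q[:,0]*1000>=x)&(q[:,0]*1000<x+5),2]
    if len(s):print(x,len(s),np.percentile(s,[10,50,90]).round(4))
E
```

```text
-10 1 [0.0395 0.0395 0.0395]
-5 79 [0.0403 0.0491 0.0722]
0 171 [0.0407 0.0691 0.0727]
5 76 [0.0402 0.0415 0.043 ]
10 98 [0.0089 0.0413 0.0428]
15 147 [0.0087 0.0396 0.0425]
20 118 [0.009  0.0407 0.0425]
25 3 [0.0117 0.0117 0.038 ]
30 1 [0.0512 0.0512 0.0512]
35 262 [0.0067 0.0448 0.0536]
40 333 [-0.0009  0.0079  0.051 ]
45 89 [-0.0022 -0.0006  0.0005]
50 81 [-0.0019 -0.0007  0.0009]
55 95 [-0.0018 -0.0006  0.0008]
60 88 [-0.002  -0.0005  0.0007]
65 98 [-0.0018 -0.0006  0.0005]
70 86 [-0.002  -0.0008  0.0006]
75 97 [-0.002  -0.0009  0.0008]
80 151 [-0.0018  0.0002  0.0744]
85 309 [-0.0012  0.0694  0.0738]
90 103 [-0.0023 -0.0011  0.0004]
95 99 [-0.0021 -0.0009  0.0004]
```

Call:
step_arm([
  [22.5,35.5,-7],
  [22.5,35.5,-7],
  [22.5,35.5,-7],
  [22.5,35.5,-7],
  [22.5,35.5,-7],
  [22.5,35.5,-7],
  [22.5,35.5,-7],
  [22.5,35.5,-7],
], twist=[5.6,5.6,5.6,5.6,5.6,5.6,5.6,5.6], grip=[0.5,0.5,0.5,0.5,0.5,0.5,0.5,0.5])

```text
clock: 2.1
tcp_pos: [0.6355, 0.1983, 0.1948]
eef_rot: [0.612, 0.791, -0.002, -0.002]
force: [0.5, -0.4, 0.4]
gripper_width: 0.5
grasp_force: 0.0
```

```bash
python3 - <<'E'
from h import *
o=get_obs();print(o["tcp_pos"],2*np.degrees(np.arctan2(o["eef_rot"][1],o["eef_rot"][0])),o["qd"].round(3))
p,d,K,W=cam("wrist");save("w1.png",p)
P=cloud(d,K,W);g=p.astype(int)
m=(d>0)&(abs(P[...,2]-.071)<.008)&(np.hypot(P[...,0]-.64,P[...,1]-.2)<.15)
print("tot",m.sum())
s=P[m];a=np.radians(15.5);og=np.array([.5584,.1796]);R=np.array([[np.cos(a),np.sin(a)],[-np.sin(a),np.cos(a)]])
q=(s[:,:2]-og)@R.T
b=(abs(q[:,1])<.04)&(q[:,0]>.05);print(b.sum(),np.percentile(q[b,0],[2,50,98]).round(4),np.percentile(s[b,2],[50,95]).round(4),np.polyfit(q[b,1],q[b,0],1))
print(np.percentile(q[:,0],[1,99]),np.percentile(q[q[:,0]>.02][:,1],[.5,99.5]).round(4))
E
```

```text
[0.63547764 0.19829919 0.19476115] 104.47487620558417 [-0.048 -0.075  0.029 -0.024  0.024 -0.022]
tot 7528
1236 [0.0788 0.0834 0.088 ] [0.0736 0.0751] [0.00156117 0.08341906]
[-0.01134614  0.08791078] [-0.0538  0.0609]
```

View pics/w1.png

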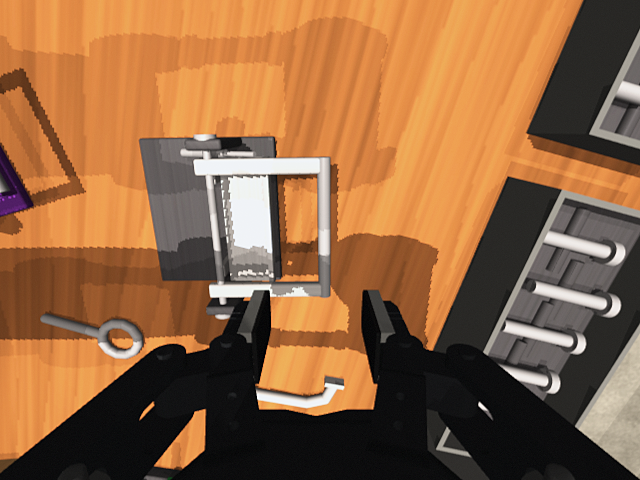

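The wrist view shows the folded rest's cross bar at px (323,215), the window to its left and the ledge inside at (250,215). The bar centre is about (0.638, 0.205). Going down.

Call:
step_arm([
  [0,0.3,-4],
  [0,0.3,-8],
  [0,0.3,-8],
  [0,0.3,-8],
], twist=[0.5,0.5,0.5,0.5], grip=[0.5,0.5,0.5,0.5])

```text
clock: 2.65
tcp_pos: [0.6361, 0.1976, 0.122]
eef_rot: [0.611, 0.792, 0.001, 0.001]
force: [0.1, 0.9, 0.8]
gripper_width: 0.498
grasp_force: 0.0
```

```bash
python3 - <<'E'
from h import *
o=get_obs();print(o["tcp_pos"],2*np.degrees(np.arctan2(o["eef_rot"][1],o["eef_rot"][0])),o["qd"].round(3))
E
```

```text
[0.63610159 0.19761024 0.12197673] 104.70353723029186 [ 0.004 -0.012 -0.032  0.002 -0.004  0.001]
```

Call:
step_arm([
  [0.2,0.8,-2],
  [0.2,0.8,-5.7],
  [0.2,0.8,-5.7],
  [0.2,0.8,-5.7],
], twist=[0.7,0.7,0.7,0.7], grip=[0.5,0.5,0.5,0.5])

```text
clock: 3.15
tcp_pos: [0.6381, 0.2066, 0.0637]
eef_rot: [0.605, 0.796, 0.001, 0.0]
force: [0.9, -0.4, 0.9]
gripper_width: 0.502
grasp_force: 0.0
```

Call:
step_arm([
  [0,0,0],
  [0,0,0],
  [0,0,0],
  [0,0,0],
  [0,0,0],
], twist=[0,0,0,0,0], grip=[0.7,0.9,1,1,1], grip_force=40)

```text
clock: 3.78
tcp_pos: [0.6389, 0.2066, 0.0643]
eef_rot: [0.606, 0.796, 0.002, 0.001]
force: [4.9, 2.3, 7.0]
gripper_width: 0.099
grasp_force: 39.2
```

Call:
step_arm([
  [-0.04,-0.01,0.85],
  [-0.16,-0.05,1.7],
  [-0.43,-0.12,2.7],
  [-0.82,-0.23,3.7],
  [-1.32,-0.36,4.6],
  [-1.93,-0.53,5.5],
  [-2.49,-0.69,6.1],
  [-3.1,-0.86,6.7],
], twist=[0,0,0,0,0,0,0,0], grip=[1,1,1,1,1,1,1,1])

```text
clock: 4.78
tcp_pos: [0.6098, 0.1987, 0.1329]
eef_rot: [0.606, 0.796, 0.005, 0.003]
force: [10.3, 4.2, 7.4]
gripper_width: 0.096
grasp_force: 39.0
```

Call:
step_arm([
  [-0.67,-0.18,0.5],
  [-1.75,-0.48,1.1],
  [-2.9,-0.8,1.53],
  [-4.1,-1.13,1.78],
  [-4.93,-1.36,1.84],
  [-5.75,-1.59,1.82],
  [-6.55,-1.81,1.7],
  [-6.95,-1.92,1.6],
], twist=[0,0,0,0,0,0,0,0], grip=[1,1,1,1,1,1,1,1])

```text
clock: 5.78
tcp_pos: [0.5354, 0.1783, 0.1462]
eef_rot: [0.606, 0.796, -0.001, -0.001]
force: [-8.2, -0.8, 7.3]
gripper_width: 0.095
grasp_force: 43.8
```

Call:
step_arm([
  [0,0,0],
  [0,0,0],
  [0,0,0],
  [0,0,0],
], twist=[0,0,0,0], grip=[0.8,0.6,0.3,0.3])

```text
clock: 6.28
tcp_pos: [0.537, 0.1784, 0.1452]
eef_rot: [0.606, 0.796, -0.0, -0.0]
force: [-0.8, 0.5, 0.6]
gripper_width: 0.699
grasp_force: 0.0
```

Call:
step_arm([
  [0,0,2],
  [0,0,6],
  [0,0,11],
  [0,0,14],
], twist=[0,0,0,0], grip=[0.3,0.3,0.3,0.3])

```text
clock: 6.78
tcp_pos: [0.5374, 0.1785, 0.2906]
eef_rot: [0.606, 0.796, 0.002, 0.002]
force: [-1.1, -0.4, -0.1]
gripper_width: 0.7
grasp_force: 0.0
```

```bash
python3 - <<'E'
from h import *
a=np.radians(15.4);og=np.array([.5565,.182]);R=np.array([[np.cos(a),np.sin(a)],[-np.sin(a),np.cos(a)]])
for n in("scene","side","wrist"):
    p,d,K,W=cam(n)
    if n!="wrist":save(n+"2.png",p)
    P=cloud(d,K,W);m=(d>0)&(np.hypot(P[...,0]-og[0],P[...,1]-og[1])<.11)
    s=P[m];q=(s[:,:2]-og)@R.T
    b=(abs(q[:,1])<.04)&(s[:,2]>.138)&(s[:,2]<.16);print(n,b.sum(),np.percentile(q[b,0],[2,50,98]).round(4) if b.sum() else 0)
    e=(s[:,2]>.12)&(s[:,2]<.16)
    if e.sum():print(" y ext",np.percentile(q[e,1],[1,99]).round(4))
    l=(abs(q[:,1])<.04)&(q[:,0]>.01)&(q[:,0]<.03)&(s[:,2]<.07)&(s[:,2]>.015)
    if l.sum(): print(" ledge",l.sum(),np.median(s[l,2]))
    t=(q[:,0]>.03)&(q[:,0]<.05)&(s[:,2]>.046)&(s[:,2]<.07)
    if t.sum(): print(" lip",np.percentile(q[t],[2,50,98],axis=0).round(4).tolist())
E
```

```text
scene 252 [-0.0285 -0.0238 -0.021 ]
 y ext [-0.0576  0.053 ]
 ledge 261 0.04158707232478065
 lip [[0.0363, -0.0543], [0.0407, -0.0004], [0.043, 0.0498]]
side 85 [-0.0317 -0.0276 -0.0219]
 y ext [-0.0595  0.0541]
 ledge 104 0.042668536987135575
 lip [[0.0314, -0.0555], [0.0386, -0.0024], [0.0432, 0.0502]]
wrist 1127 [-0.0325 -0.0276 -0.023 ]
 y ext [-0.0558  0.0548]
 ledge 1214 0.041729994273474236
 lip [[0.0367, -0.0536], [0.0383, 0.0022], [0.0408, 0.0521]]
```

View pics/scene2.png

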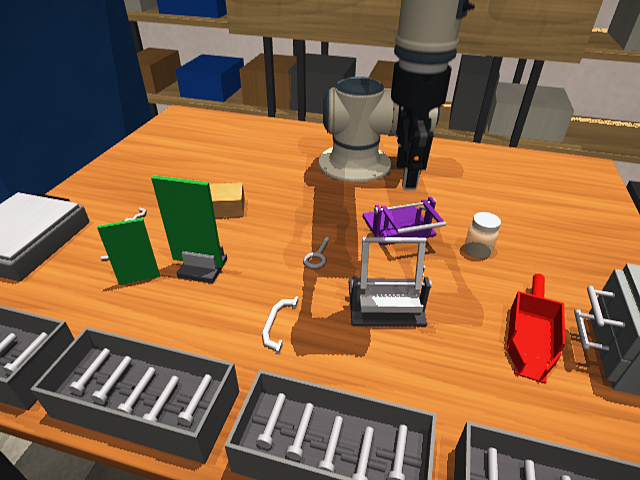

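The rest is open: the cross bar is now up at px (393,240) and stays there by itself. The ledge top reads about 0.042. Next, the card.

Call:
step_arm([
  [0.9,-10,1],
  [0.9,-40.5,1],
  [0.9,-40.5,1],
  [0.9,-40.5,1],
  [0.9,-40.5,1],
  [0.9,-40.5,1],
  [0.9,-40.5,1],
  [0.9,-40.5,1],
], twist=[-4,-8,-12,-12,-12,-12,-12,-12], grip=[0.3,0.3,0.3,0.3,0.3,0.3,0.3,0.3])

```text
clock: 7.92
tcp_pos: [0.5453, -0.2287, 0.2933]
eef_rot: [0.687, 0.727, -0.001, -0.002]
force: [0.9, 0.6, -0.6]
gripper_width: 0.703
grasp_force: 0.0
```

Call:
step_arm([
  [0,0,0],
  [0,0,0],
], twist=[0,0], grip=[0.3,0.3])

```text
clock: 8.18
tcp_pos: [0.5462, -0.2252, 0.2954]
eef_rot: [0.685, 0.729, 0.0, -0.0]
force: [0.6, -0.3, 0.1]
gripper_width: 0.694
grasp_force: 0.0
```

```bash
python3 - <<'E'
from h import *
o=get_obs();print(o["tcp_pos"],2*np.degrees(np.arctan2(o["eef_rot"][1],o["eef_rot"][0]))-90,o["qd"].round(3))
p,d,K,W=cam("wrist");save("w2.png",p);P=cloud(d,K,W)
h=cv2.cvtColor(p,cv2.COLOR_RGB2HSV)
m=(h[...,0]>45)&(h[...,0]<80)&(h[...,1]>120)&(d>0)&(P[...,2]>.19)&(P[...,2]<.235)
s=P[m];print(len(s),np.percentile(s[:,2],[5,50,95]))
t=s[s[:,2]>.208];print(len(t),cv2.minAreaRect((t[:,:2]*1000).astype(np.float32)))
E
```

```text
[ 0.54623014 -0.22523137  0.29539647] 3.5575284398555596 [ 0.003 -0.003 -0.005 -0.002 -0.002 -0.001]
2275 [0.21312129 0.21429186 0.21537059]
2235 ((546.0322875976562, -223.59767150878906), (9.470176696777344, 109.35812377929688), 3.3003523349761963)
```

View pics/w2.png

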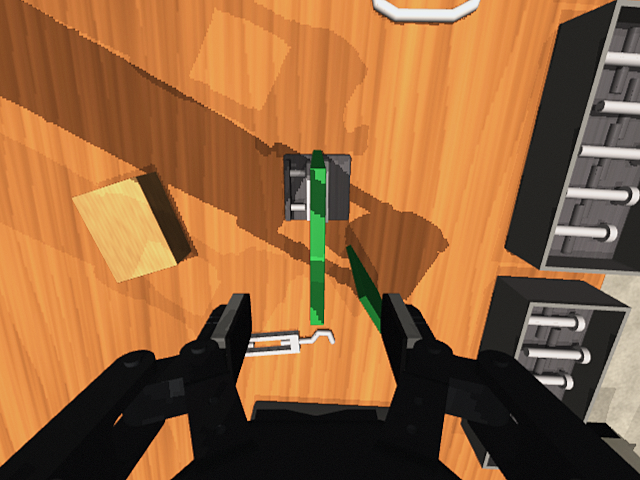

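The wrist view shows the card's top edge from px (318,155) to (317,322), midway between the fingers, with the small card to its right. The card is centred within 2 mm.

Call:
step_arm([
  [0,0.15,-4],
  [0,0.15,-8],
  [0,0.15,-10],
  [0,0.15,-10],
  [0,0.15,-10],
], twist=[-0.2,-0.2,-0.2,-0.2,-0.2], grip=[0.3,0.3,0.3,0.3,0.3])

```text
clock: 8.85
tcp_pos: [0.5467, -0.2252, 0.1977]
eef_rot: [0.687, 0.727, 0.0, 0.001]
force: [0.3, 0.6, 0.3]
gripper_width: 0.702
grasp_force: 0.0
```

Call:
step_arm([
  [0,0,0],
  [0,0,0],
  [0,0,0],
  [0,0,0],
  [0,0,0],
], twist=[0,0,0,0,0], grip=[0.6,0.8,1,1,1], grip_force=40)

```text
clock: 9.48
tcp_pos: [0.5464, -0.2252, 0.1962]
eef_rot: [0.687, 0.727, 0.0, 0.001]
force: [0.9, -0.3, 3.6]
gripper_width: 0.107
grasp_force: 40.3
```

Call:
step_arm([
  [0,0,0.6],
  [0,0,1.5],
  [0,0,3],
  [0,0,4.5],
  [0,0,6.5],
  [0,0,9],
  [0,0,11.5],
  [0,0,11.5],
], twist=[0,0,0,0,0,0,0,0], grip=[1,1,1,1,1,1,1,1])

```text
clock: 10.48
tcp_pos: [0.5462, -0.2254, 0.3142]
eef_rot: [0.687, 0.727, 0.001, 0.002]
force: [0.3, 0.3, -2.6]
gripper_width: 0.111
grasp_force: 39.5
```

```bash
python3 - <<'E'
from h import *
o=get_obs();print(o["tcp_pos"],o["force"],2*np.degrees(np.arctan2(o["eef_rot"][1],o["eef_rot"][0]))-90)
a=np.radians(15.4);og=np.array([.5565,.182]);R=np.array([[np.cos(a),np.sin(a)],[-np.sin(a),np.cos(a)]])
for n in("scene","side"):
    p,d,K,W=cam(n);P=cloud(d,K,W);h=cv2.cvtColor(p,cv2.COLOR_RGB2HSV)
    m=((h[...,0]>45)&(h[...,0]<80)&(h[...,1]>120)&(d>0)&(P[...,0]<.6)&(P[...,0]>.5)&(P[...,1]>-.3)&(P[...,1]<-.15))
    s=P[m];print(n,len(s),np.percentile(s,[1,50,99],axis=0).round(4).tolist())
print("target card centre x=23:",og+R.T@[.023,0])
E
```

```text
[ 0.54621405 -0.22543375  0.3141825 ] [ 0.25887003  0.28098343 -2.57714158] 3.2357764844328756
scene 5706 [[0.543, -0.2959, 0.0318], [0.551, -0.2228, 0.2357], [0.5991, -0.1696, 0.3322]]
side 597 [[0.54, -0.2992, 0.0188], [0.5452, -0.2671, 0.2503], [0.596, -0.2003, 0.334]]
target card centre x=23: [0.57867419 0.18810779]
```

Call:
step_arm([
  [2.4,6,2],
  [4.8,12,4],
  [7.2,18,4],
  [9.7,24.4,4],
  [9.7,24.4,4],
  [8.5,28,4],
  [6.5,33,4],
  [4.5,38,4],
], twist=[2,4,6,8,10,12.2,12.2,12.2], grip=[1,1,1,1,1,1,1,1])

```text
clock: 11.58
tcp_pos: [0.5904, 0.1552, 0.3489]
eef_rot: [0.606, 0.795, -0.001, -0.001]
force: [0.1, 0.3, -3.1]
gripper_width: 0.112
grasp_force: 39.8
```

```bash
python3 - <<'E'
from h import *
o=get_obs();print(o["tcp_pos"],o["force"],2*np.degrees(np.arctan2(o["eef_rot"][1],o["eef_rot"][0]))-90)
E
```

```text
[0.59036857 0.15516727 0.34889277] [ 0.07168754  0.25498968 -3.1000286 ] 15.370753036062894
```

Call:
step_arm([
  [-0.4,1,0],
  [-0.8,2.2,0],
  [-1.1,3.1,-1],
  [-1.1,3.1,-2.5],
  [-1.1,3.1,-4.5],
  [-1.1,3.1,-4.5],
], twist=[0,0,0,0,0,0], grip=[1,1,1,1,1,1])

```text
clock: 12.32
tcp_pos: [0.5798, 0.185, 0.3022]
eef_rot: [0.606, 0.795, -0.002, -0.002]
force: [0.0, -0.4, -2.9]
gripper_width: 0.112
grasp_force: 39.8
```

```bash
cat > m.py <<'E'
from h import *
import sys
a=np.radians(15.4);og=np.array([.5565,.182]);R=np.array([[np.cos(a),np.sin(a)],[-np.sin(a),np.cos(a)]])
o=get_obs();q=o["tcp_pos"];print("tcp stand",(R@(q[:2]-og)*1000).round(1),q[2].round(4),"yaw",2*np.degrees(np.arctan2(o["eef_rot"][1],o["eef_rot"][0]))-90,o["force"].round(1))
for n in("scene","side"):
    p,d,K,W=cam(n);P=cloud(d,K,W);h=cv2.cvtColor(p,cv2.COLOR_RGB2HSV)
    m=((h[...,0]>45)&(h[...,0]<80)&(h[...,1]>120)&(d>0)&(np.hypot(P[...,0]-og[0],P[...,1]-og[1])<.2))
    m=cv2.erode(m.astype(np.uint8),np.ones((2,2)))>0
    s=P[m];s=np.c_[(s[:,:2]-og)@R.T,s[:,2]]*1000
    print(n,len(s),np.percentile(s,[1,50,99],axis=0).round(1).tolist())
    if n=="scene":
        f=s[(abs(s[:,1])<40)&(s[:,2]<np.percentile(s[:,2],85))];k=np.polyfit(f[:,2],f[:,0],1);print("front: lean deg",np.degrees(np.arctan(-k[0])).round(2),"x at z",k[1].round(1),"yaw slope",np.degrees(np.polyfit(f[:,1],f[:,0]-k[0]*f[:,2],1)[0]).round(2))
    if len(sys.argv)>1: save(n+sys.argv[1]+".png",p)
E
python3 m.py
```

```text
tcp stand [23.3 -3.3] 0.3022 yaw 15.378308602117087 [ 0.  -0.4 -2.9]
scene 6681 [[24.6, -56.0, 123.8], [27.0, -3.2, 228.9], [29.5, 50.6, 319.4]]
front: lean deg -0.4 x at z 25.5 yaw slope 0.01
side 701 [[15.3, -60.1, 145.6], [18.7, -28.5, 229.0], [25.9, 32.7, 324.3]]
```

Call:
step_arm([
  [0,0.1,-2],
  [0,0.1,-4],
  [0,0.1,-5.5],
  [0,0.1,-6.6],
  [0,0.1,-7],
  [0,0.1,-7.2],
  [0,0.1,-7.2],
], twist=[0,0,0,0,0,0,0], grip=[1,1,1,1,1,1,1])

```text
clock: 13.3
tcp_pos: [0.5802, 0.187, 0.234]
eef_rot: [0.606, 0.796, 0.0, 0.0]
force: [-0.1, 0.0, -2.6]
gripper_width: 0.111
grasp_force: 39.8
```

Call:
step_arm([
  [0,0,-0.1],
  [0,0,-0.2],
  [0,0,-0.3],
  [0,0,-0.3],
], twist=[0,0,0,0], grip=[1,1,1,1])

```text
clock: 13.8
tcp_pos: [0.58, 0.1869, 0.2303]
eef_rot: [0.606, 0.796, -0.0, -0.0]
force: [0.1, 0.1, -3.0]
gripper_width: 0.108
grasp_force: 39.8
```

Call:
step_arm([
  [0,0,-0.1],
  [0,0,-0.2],
  [0,0,-0.3],
  [0,0,-0.4],
  [0,0,-0.4],
], twist=[0,0,0,0,0], grip=[1,1,1,1,1])

```text
clock: 14.42
tcp_pos: [0.5801, 0.1869, 0.2263]
eef_rot: [0.606, 0.796, -0.0, -0.0]
force: [0.1, 0.3, -2.9]
gripper_width: 0.111
grasp_force: 39.8
```

Call:
step_arm([
  [0,0,-0.1],
  [0,0,-0.1],
], twist=[0,0], grip=[1,1])

```text
clock: 14.68
tcp_pos: [0.58, 0.1869, 0.2254]
eef_rot: [0.606, 0.796, -0.0, -0.0]
force: [-1.0, 0.7, -3.0]
gripper_width: 0.112
grasp_force: 39.8
```

Call:
step_arm([
  [0,0,-0.1],
  [0,0,-0.1],
], twist=[0,0], grip=[1,1])

```text
clock: 14.92
tcp_pos: [0.58, 0.1869, 0.2243]
eef_rot: [0.606, 0.796, -0.0, -0.0]
force: [-0.1, 0.4, -1.8]
gripper_width: 0.111
grasp_force: 39.8
```

Down in 0.5–1 mm steps from here.

Call:
step_arm([
  [0,0,-0.05],
  [0,0,-0.05],
], twist=[0,0], grip=[1,1])

```text
clock: 15.18
tcp_pos: [0.58, 0.187, 0.2239]
eef_rot: [0.606, 0.796, -0.0, -0.0]
force: [0.5, -0.6, -2.4]
gripper_width: 0.113
grasp_force: 39.8
```

Call:
step_arm([
  [0,0,-0.05],
  [0,0,-0.05],
], twist=[0,0], grip=[1,1])

```text
clock: 15.42
tcp_pos: [0.5801, 0.1869, 0.2235]
eef_rot: [0.606, 0.796, 0.0, 0.0]
force: [0.5, -0.4, -2.5]
gripper_width: 0.111
grasp_force: 39.9
```

Call:
step_arm([
  [0,0,-0.1],
  [0,0,-0.1],
], twist=[0,0], grip=[1,1])

```text
clock: 15.68
tcp_pos: [0.5802, 0.1869, 0.2235]
eef_rot: [0.606, 0.796, 0.001, 0.0]
force: [-0.4, 0.0, 3.3]
gripper_width: 0.108
grasp_force: 40.6
```

Call:
step_arm([
  [0,0,-0.05],
  [0,0,-0.05],
], twist=[0,0], grip=[1,1])

```text
clock: 15.92
tcp_pos: [0.5803, 0.1869, 0.2235]
eef_rot: [0.606, 0.796, 0.001, 0.001]
force: [-1.3, -0.4, 6.6]
gripper_width: 0.112
grasp_force: 41.0
```

Contact is felt: the ledge is at about z 0.0425. I'll relieve the force, then loosen slightly and check.

Call:
step_arm([
  [0,0,0.05],
  [0,0,0.08],
  [0,0,0.08],
  [0,0,0.08],
  [0,0,0.08],
  [0,0,0.08],
], twist=[0,0,0,0,0,0], grip=[1,1,0.88,0.86,0.84,0.84], grip_force=20)

```text
clock: 16.68
tcp_pos: [0.58, 0.1869, 0.2224]
eef_rot: [0.606, 0.796, -0.0, -0.0]
force: [1.3, 0.5, -0.6]
gripper_width: 0.16
grasp_force: 0.0
```

```bash
python3 m.py
```

```text
tcp stand [24.  -1.5] 0.2224 yaw 15.45841153372703 [ 1.3  0.5 -0.6]
scene 5371 [[25.9, -54.1, 46.8], [28.4, -1.5, 149.4], [30.6, 52.5, 241.0]]
front: lean deg -0.03 x at z 28.3 yaw slope 0.02
side 597 [[17.0, -57.5, 69.9], [19.9, -27.2, 153.3], [28.3, 30.6, 245.7]]
```

The card stands free on the ledge, upright and centred. Now I'll lean it back with the loose fingers.

Call:
step_arm([
  [-0.3,-0.08,0],
  [-0.6,-0.16,0],
  [-0.95,-0.26,0],
  [-1.3,-0.36,0],
  [-1.65,-0.45,0],
  [-2.0,-0.55,0],
  [-2.4,-0.66,0],
  [-2.8,-0.77,0],
], twist=[0,0,0,0,0,0,0,0], grip=[0.83,0.82,0.81,0.8,0.79,0.78,0.77,0.76])

```text
clock: 17.77
tcp_pos: [0.5518, 0.1791, 0.2227]
eef_rot: [0.606, 0.796, -0.0, -0.0]
force: [0.2, -0.6, -0.3]
gripper_width: 0.241
grasp_force: 0.1
```

```bash
python3 m.py
```

```text
tcp stand [-5.3 -1.5] 0.2227 yaw 15.454237189152863 [ 0.2 -0.6 -0.3]
scene 5906 [[-6.7, -53.9, 46.6], [10.2, -1.9, 145.6], [27.9, 52.5, 238.2]]
front: lean deg 9.99 x at z 35.8 yaw slope -0.06
side 296 [[-15.8, -59.1, 79.8], [-2.3, -42.1, 171.2], [16.5, 6.2, 242.3]]
```

Call:
step_arm([
  [-0.4,-0.11,0],
  [-0.8,-0.22,0],
  [-1.2,-0.33,0],
  [-1.6,-0.44,0],
  [-2.0,-0.55,0],
  [-2.4,-0.66,0],
  [-2.8,-0.77,0],
  [-3.1,-0.85,0],
], twist=[0,0,0,0,0,0,0,0], grip=[0.75,0.74,0.73,0.72,0.71,0.7,0.7,0.7])

```text
clock: 18.88
tcp_pos: [0.5208, 0.1706, 0.2228]
eef_rot: [0.606, 0.796, -0.0, -0.0]
force: [-0.3, -0.1, 0.3]
gripper_width: 0.298
grasp_force: 0.2
```

Call:
step_arm([
  [-0.25,-0.07,0],
  [-0.5,-0.14,0],
  [-0.5,-0.14,0],
  [-0.5,-0.14,0],
], twist=[0,0,0,0], grip=[0.7,0.7,0.7,0.7])

```text
clock: 19.38
tcp_pos: [0.5161, 0.1694, 0.2228]
eef_rot: [0.606, 0.796, 0.0, 0.0]
force: [0.7, 0.6, 0.8]
gripper_width: 0.304
grasp_force: 0.0
```

```bash
python3 m.py
```

```text
tcp stand [-42.3  -1.5] 0.2228 yaw 15.457589215513295 [0.7 0.6 0.8]
scene 6304 [[-41.3, -53.7, 46.8], [-7.8, -0.8, 139.4], [27.0, 52.5, 229.2]]
front: lean deg 20.43 x at z 44.3 yaw slope -0.02
side 55 [[-45.9, -60.5, 110.3], [-41.3, -51.8, 228.1], [1.1, 14.6, 236.6]]
```

The lean is 20.4° as predicted, and the card rests on the bar with the fingers unloaded. Opening and retreating upward.

Call:
step_arm([
  [0,0,0],
  [0,0,0],
  [0,0,0],
  [0,0,1.5],
  [0,0,4],
  [0,0,8],
  [0,0,12],
  [0,0,12],
], twist=[0,0,0,0,0,0,0,0], grip=[0.65,0.58,0.5,0.5,0.5,0.5,0.5,0.5])

```text
clock: 20.48
tcp_pos: [0.5166, 0.1695, 0.3484]
eef_rot: [0.606, 0.796, 0.003, 0.003]
force: [-0.8, 0.3, 0.5]
gripper_width: 0.499
grasp_force: 0.0
```

```bash
python3 m.py 3
```

```text
tcp stand [-41.8  -1.5] 0.3484 yaw 15.454647514881586 [-0.8  0.3  0.5]
scene 6600 [[-41.6, -53.7, 46.4], [-9.3, -0.3, 143.7], [26.8, 52.5, 229.8]]
front: lean deg 20.4 x at z 44.2 yaw slope 0.12
side 75 [[-47.3, -57.5, 109.3], [-42.8, -26.8, 229.7], [1.5, 36.9, 236.7]]
```

View pics/scene3.png

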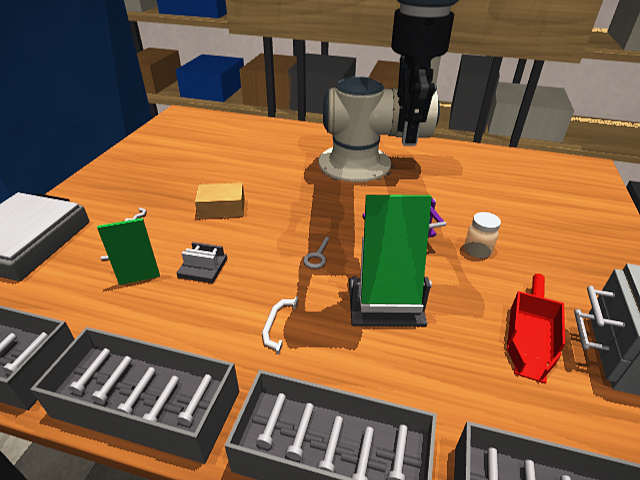

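The card leans on the stand at px (395,250), centred on the ledge. The gripper is clear above it, and the other things are where they were.

```bash
python3 -c "
from station import *
print(job_done())"
```

```text
the job is handed in; nothing more can be done
None
```

The job is handed in at about 20.6 s: the rest stands open by itself, and the large card is centred on the ledge, leaning back about 20° against the cross bar, with the gripper clear and the other things unmoved.

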